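# Seat the idler roller and set its end play

## Robot

A 6-joint arm with a two-finger parallel gripper is mounted at the origin on the work surface. World frame = base frame: x ahead of the robot, y to its left, z up, the work surface at z = 0. Lengths are in m, angles in rad, forces in N, time in s.
With the tool pointing down it reaches from about 0.325 to 0.9 m from the base axis. Payload 6.1 kg.
Tool frame: the origin (TCP) lies at the very end of the fingers, on their centre line; the grasp point (between the pads) lies 19 mm behind it; z points along the fingers, y is the line along which they close (so a half turn about z gives the same grasp; the last joint's range is limited). The gripper opens to 85 mm and grips with 20 to 120 N. Pads are 22 mm wide; open, the fingers measure 114 mm over their backs; the gripper's body (76 mm by 85 mm) begins 54 mm behind the grasp point. The pads swing forward as they close: fully open they stand 13 mm farther back than shut.
Start: joints at [-1.399, 0.22, 1.526, -0, 1.395, -0.126], TCP at [0.183, -0.597, 0.194] pointing down, gripper open.
Joint ranges: [-2.98, 2.98], [-0.91, 2.08], [0.09, 2.57], [-1.24, 4.39], [0.2, 2.65], [-2.68, 2.68]. Speed limits (rad/s): [2.57, 2.57, 3.01, 3.14, 3.14, 3.14].

## Interface

Orientations are given as [roll, pitch, yaw] about the fixed x, y, z axes, in that order (R = Rz(yaw) Ry(pitch) Rx(roll)).
In Python, from plant import * gives the robot as it stands.
- The arm moves only by the tool arm_command, never from a script. Its argument "motion" is text: rows parted by semicolons, each of 7 numbers parted by spaces: the closure in counts, from 0 (fully open) to 255 (shut), then the shift along the tool's x, y, z in mm, then the turn, a rotation vector about the tool's x, y, z in rad. In form: fingers dx dy dz ax ay az; .... A call has 1 to 20 rows; each row shifts and turns the commanded pose from where the row before left it, along the tool's axes as they then stand; what a row does not reach is not made up. A row lasts 1/10 s, in which the tool goes at most 50 mm and 8.59 degrees, less where a joint would pass 70% of its speed; a pose out of reach is approached as far as the arm can. A call is refused whole if a number of a shift passes 50 or a number of a turn 0.15, either way. A call with a gripper value outside its range is refused whole. The fingers move at their own pace and stop on an object; "grip_force" is the grip in N (left out, the last holds). Time passes only in rows, so rows that do not move let the fingers close. It gives the time, the measured TCP pose, the force, the opening and the grip force at its end, in the units of the state.
- observe(): the state, without advancing time (a new reading comes with each control period).
- capture(name): name is "side" or "top" or "wrist"; returns a dict with "color" (480x640x3 uint8, red, green, blue), "fx", "fy", "cx", "cy" (pixels), "k1" (the pictures are not rectified: a ray, as slopes to the right and down, at radius r is drawn at 1 + k1 r^2 times it, then the intrinsics apply), "eye" and "attitude" of the camera in the world. Camera axes: x right, y down, z forward; pixel columns grow to the right and rows downward; lengths in m; the calibration is good to about 2 mm. A picture is of the moment at which its call begins. There is no depth.
- job_done(): hands the job in; it is judged then, once.
The state is a dict: "time_s": time; "q": joint angles; "joint_velocities": joint speeds; "joint_torque": joint torques, N m; "tool_pos": TCP position; "tool_rot": TCP orientation; "contact_force": force on the tool from outside, world axes, zero at the start; "wrist_torque": the same for the moment, N m; "width": finger opening in m; "finger_force": force on a finger pad.
Only numpy, scipy, OpenCV 4.12 (cv2) and the standard library are available. Lean on these libraries where they do the work, as an engineer would, in place of code of your own. Each camera call takes 0.05 s, during which the arm holds its last target. There are 200 camera calls.

## Task

Lay the bare-aluminium belt roller, which stands on end, gently on its side in the two vees of the grey roller fixture and let go of it. Then screw the brass knurled nut of the fixture down (clockwise from above) until it bottoms out, back it off a quarter turn for running clearance, and finish still gripping the nut there, so that the lock nut can be set. Leave the orange roller and everything else on the bench where it is.

Things in the scene. Friction and masses are not known exactly. Their poses are not given: they have to be found in the camera images.
- roller: Bare-aluminium belt roller with two thin dark bands, a plain solid cylinder 40 mm in diameter and 100 mm long, about 0.25 kg. It starts standing on end on the bench. Origin at the centre of one flat end (the lower one at the start); its z axis runs along the cylinder to the other end. The ends are alike: either may lie towards the nut.
- roller_mid (a point): Centre of the aluminium roller, on its axis, 50 mm from either end; z along the cylinder.
- spare_roller: Orange roller of the same size (40 mm by 100 mm), standing on end. Bystander: not to be used. Origin at the centre of its lower end.
- fixture: Grey roller fixture, bolted down, with a green screw housing at its -y end. Base plate 90 mm (x) by 235 mm (y from -165 to +70 mm), 10 mm thick. Two open 90-degree aluminium vees, each 12 mm thick, at y = -36 and +36 mm, reach 34 mm to either side and 45 mm up. Low end stop, 34 mm high, with its face at y = +56 mm. Origin on the bench under the middle of the vees, z up.
- seat (a point): Point midway between the vees, 45 mm above the bench, where the roller's middle comes to lie (a few mm of play along its axis); roller axis then along this point's y. The seated roller spans 25 to 65 mm above the bench; between the vees (60 mm) it is open down to the 10 mm base plate.
- thrust_pad: Brass thrust pad, 12 mm in diameter, 31 mm above the bench, sticking out of the housing towards the roller's end. Its face is at y = -55 mm of the fixture when the nut is bottomed, and 1.2 mm farther back per radian unscrewed; origin 20 mm behind the face. Moved by the nut. The housing behind it spans y = -160 to -66 mm.
- knurled_nut: Brass knurled nut, 36 mm in diameter, 36 mm high, upright on a stud at x = 0, y = -130 mm of the fixture, already started on its thread. Origin at the centre of its underside: 42 mm above the bench when bottomed, 0.64 mm higher per radian unscrewed. The 12 mm stud reaches 91 mm. Its x axis points to a red mark on its top. Turns with 0.05 N m. Its green housing below is 60 mm wide, top at 38 mm.
- screw_turn (a joint): How far the nut is unscrewed, rad: 0 = bottomed out against a hard stop; positive = counter-clockwise from above (unscrewing). It starts between 2.1 and 3.3; it can be unscrewed to 5.0. It stays where it is left. A quarter turn backed off is 1.57.
- oil_bottle: Amber oil bottle 56 mm in diameter, 150 mm high, standing. Bystander. Origin at the centre of its underside.
- wax_jar: Jar with a steel lid, 64 mm in diameter, 70 mm high. Bystander. Origin at the centre of its underside.
- wrench: Steel wrench lying on the bench. Bystander.
- stone: Reddish sharpening stone 180 by 60 by 25 mm. Bystander. Origin at the centre of its underside.
- blade: Knife blank lying flat: steel blade 200 by 38 by 4 mm with a dark wooden handle (18 mm thick) at its -x end. Bystander. Origin under the middle of the blade.
- bolt_cup: Steel bowl 80 mm across, 60 mm high. Bystander. Origin at the centre of its underside.
Mind the look-alikes: they are no part of the job. Several things look just like the roller: the one meant starts farthest to the robot's right.

How it is judged:
By the outcome, as a careful person would: the job done as asked, in the order asked, and still so for the second after the job is handed in, while the arm keeps its last pose, push and grip.
It also fails if it takes over 61 s, if anything falls off the work surface, if the arm or the gripper's body presses on something with over 40 N, if the wrist force passes 120 N, or if a joint passes its speed limit or range.

## Working session

There is one attempt and no reset: what is moved stays moved. The work goes in short steps, Python scripts to look and compute and a tool call to move; the robot and the scene stay as the last step left them, time stands still between calls to the robot, and variables do not carry over. Pictures are saved under pics/ and viewed, at most 10 in all, crops included, and the job is handed in when it is done.

Besides the shell and the picture viewer there is one more tool, called after "Emit:" as name(argument=value, ...), one argument or row to a line, values as JSON. arm_command: Moves the arm, as the interface text tells. Its arguments: {"type":"object","properties":{"motion":{"type":"string"},"grip_force":{"type":"number"}},"required":["motion"]}

```bash
mkdir -p pics; ls; cat > h.py <<'E'
from plant import *
import numpy as np, cv2
from scipy.spatial.transform import Rotation as R
def att(c):
    a=np.array(c["attitude"],float)
    return a if a.shape==(3,3) else (R.from_euler('xyz',a).as_matrix() if a.size==3 else R.from_quat(a).as_matrix())
def ray(c,u,v):
    K=np.array([[c["fx"],0,c["cx"]],[0,c["fy"],c["cy"]],[0,0,1.]])
    p=cv2.undistortPoints(np.array([[[u,v]]],float),K,np.array([c["k1"],0,0,0.]))[0,0]
    return np.array(c["eye"]),att(c)@np.array([p[0],p[1],1])
def onz(c,u,v,z):
    e,d=ray(c,u,v); return e+d*(z-e[2])/d[2]
def proj(c,P):
    p=att(c).T@(np.array(P,float)-np.array(c["eye"])); x,y=p[:2]/p[2]; s=1+c["k1"]*(x*x+y*y)
    return np.array([c["fx"]*x*s+c["cx"],c["fy"]*y*s+c["cy"]])
def save(c,n): cv2.imwrite("pics/"+n,c["color"][:,:,::-1])
E
python3 - <<'E'
from h import *
import pickle
for n in("top","side"):
    c=capture(n); save(c,n+"0.png"); pickle.dump(c,open(n+".pkl","wb"))
    print(n,{k:v for k,v in c.items() if k!="color"})
print(observe())
E
```

```text
pics
top {'fx': 453.8851198851999, 'fy': 453.8851198851999, 'cx': 324.86545612789536, 'cy': 238.8828315526105, 'k1': 8.622089395026151e-05, 'eye': array([ 0.36165628, -0.03133447,  1.1292295 ]), 'attitude': array([-2.97643711,  0.01511444, -1.55168919])}
side {'fx': 475.16239706802, 'fy': 475.16239706802, 'cx': 317.08417607181195, 'cy': 237.60112390554, 'k1': -0.11064985891383683, 'eye': array([-0.25661107,  0.80484426,  0.71127159]), 'attitude': array([-2.07431855, -0.01627111, -2.36152615])}
{'time_s': 0.1, 'q': array([-1.39910111e+00,  2.21146224e-01,  1.52749940e+00,  1.19467191e-05,
        1.39468286e+00, -1.26116529e-01]), 'joint_velocities': array([-0.00019736, -0.00199137, -0.00127658, -0.00018503, -0.00039793,
        0.00137799]), 'joint_torque': array([ 1.34665905e-03, -4.98242605e+01, -3.90545154e+01, -2.02797937e-04,
        5.71644574e-03,  3.20710251e-05]), 'tool_pos': array([ 0.18328008, -0.59689288,  0.1933079 ]), 'tool_rot': array([-3.13987209e+00, -2.30001126e-04,  2.97809440e-01]), 'contact_force': array([ 0.60260194, -0.64279378, -0.33007158]), 'wrist_torque': array([0.01410661, 0.0140652 , 0.04249819]), 'finger_force': 0.0, 'width': 0.08561641904886957}
```

View pics/top0.png

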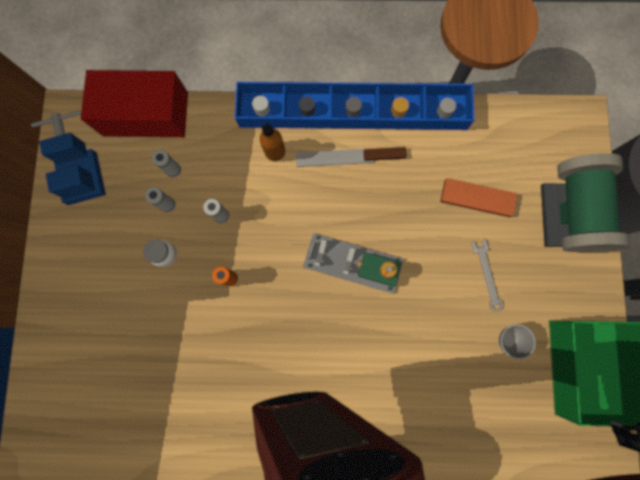

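View pics/side0.png

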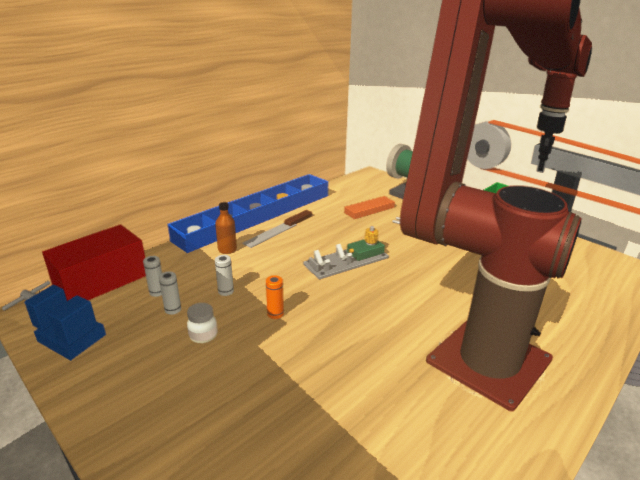

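Top view: grey cylinders at (163,160), (157,197) and (214,208), with the orange one at (222,276). Fixture at (355,263), nut at (389,269). The robot's right is to the image's right, so (214,208) fits "farthest to the right"; it also has the two dark bands. Next I'll confirm it in a crop and measure.

```bash
python3 - <<'E'
from h import *
import pickle
t=pickle.load(open("top.pkl","rb")); s=pickle.load(open("side.pkl","rb"))
a=cv2.resize(t["color"][130:310,130:250],None,fx=3,fy=3,interpolation=cv2.INTER_CUBIC)
b=cv2.resize(t["color"][225:305,295:415],None,fx=3.6,fy=3.6,interpolation=cv2.INTER_CUBIC)
im=np.zeros((540,800,3),np.uint8); im[:540,:360]=a; im[:288,365:797]=b
cv2.imwrite("pics/crop1.png",im[:,:,::-1])
for n,u,v in(("A",163,160),("B",155,196),("C",213,208),("orange",220,276)): 
    print(n,onz(t,u,v,.1).round(3))
# nut: brass mask
hsv=cv2.cvtColor(t["color"],cv2.COLOR_RGB2HSV); 
m=cv2.inRange(hsv[225:305,295:415],(12,150,130),(28,255,255)); ys,xs=np.nonzero(m); print("nut",len(xs),xs.mean()+295,ys.mean()+225,onz(t,xs.mean()+295,ys.mean()+225,.078).round(3))
g=cv2.inRange(hsv[225:305,295:415],(45,80,30),(85,255,255)); ys,xs=np.nonzero(g)
# include nut holes
r=cv2.minAreaRect(np.stack([xs+295,ys+225],1).astype(np.float32));print("green",r,[onz(t,*p,.038).round(3) for p in cv2.boxPoints(r)])
for n in((305,262),(313,234),(406,259),(396,292)): print(n,onz(t,*n,.01).round(3))
E
```

```text
A [0.717 0.377 0.1  ]
B [0.628 0.389 0.1  ]
C [0.602 0.25  0.1  ]
orange [0.443 0.225 0.1  ]
nut 145 386.5310344827586 269.31724137931036 [ 0.467 -0.156  0.078]
green ((379.4679260253906, 268.9403991699219), (38.02571105957031, 24.137222290039062), 16.69924545288086) [array([ 0.456, -0.092,  0.038]), array([ 0.513, -0.109,  0.038]), array([ 0.488, -0.196,  0.038]), array([ 0.432, -0.179,  0.038])]
(305, 262) [0.489 0.037 0.01 ]
(313, 234) [0.56  0.019 0.01 ]
(406, 259) [ 0.501 -0.213  0.01 ]
(396, 292) [ 0.419 -0.187  0.01 ]
```

View pics/crop1.png

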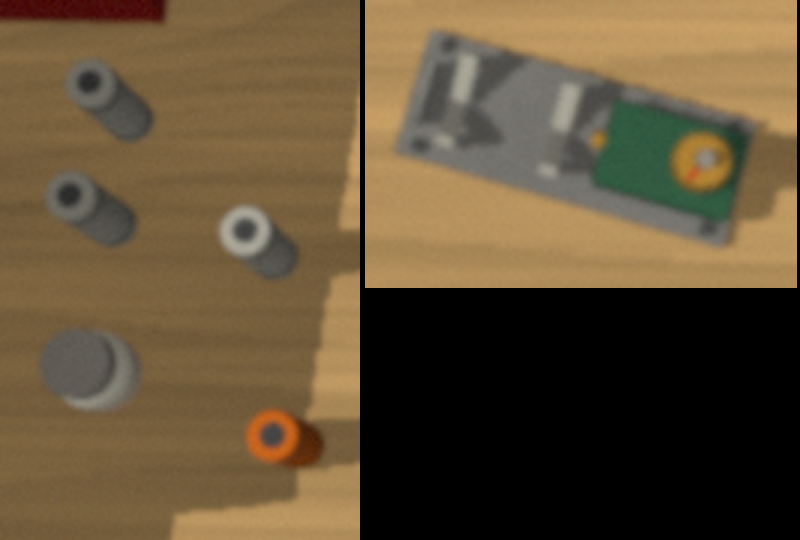

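Picked roller: C at (213,208), which is farthest right and at (0.602, 0.250), reach 0.65. A (163,160) and B (157,197) have y of about 0.38, so they are look-alikes. Fixture yaw is about -0.275 and its origin about (0.504,-0.038). I'll plan a hover above the fixture.

```bash
cat >> h.py <<'E'
from scipy.linalg import logm,expm
def T(p,Rm):
    M=np.eye(4); M[:3,:3]=Rm; M[:3,3]=p; return M
def now(s=None):
    s=s or observe(); return T(s["tool_pos"],R.from_euler('xyz',s["tool_rot"]).as_matrix())
def tool(yaw,a): # tool x at world azimuth yaw, then tilted a about tool y
    return (R.from_euler('xyz',[np.pi,0,yaw])*R.from_rotvec([0,a,0])).as_matrix()
def rows(A,B):
    D=np.linalg.inv(A)@B; w=np.linalg.norm(R.from_matrix(D[:3,:3]).as_rotvec())
    n=int(max(np.ceil(np.linalg.norm(D[:3,3])/.046),np.ceil(w/.14),1))
    S=np.real(expm(logm(D)/n)); print(n,"rows:",(S[:3,3]*1000).round(1),R.from_matrix(S[:3,:3]).as_rotvec().round(4)); return B
E
python3 - <<'E'
from h import *
A=now(); P=A.copy(); P[2,3]=.30
rows(A,T([.45,-.10,.30],tool(1.296,0)))
E
```

```text
13 rows: [ 42.9 -14.2  -8.2] [-0.0001 -0.0001 -0.0768]
```

Emit:
arm_command(
  motion="0 43 -14 -8 0 0 -0.077;0 43 -14 -8 0 0 -0.077;0 43 -14 -8 0 0 -0.077;0 43 -14 -8 0 0 -0.077;0 43 -14 -8 0 0 -0.077;0 43 -14 -8 0 0 -0.077;0 43 -14 -8 0 0 -0.077;0 43 -14 -8 0 0 -0.077;0 43 -14 -8 0 0 -0.077;0 43 -14 -8 0 0 -0.077;0 43 -14 -8 0 0 -0.077;0 43 -14 -8 0 0 -0.077;0 43 -14 -8 0 0 -0.077;0 0 0 0 0 0 0;0 0 0 0 0 0 0",
)

```text
time_s: 1.6
tool_pos: [0.4519, -0.1009, 0.2983]
tool_rot: [3.141, 0.0, 1.301]
contact_force: [0.9, 0.1, 0.1]
width: 0.0853
finger_force: 0.0
```

```bash
python3 - <<'E'
from h import *
import pickle
c=capture("wrist"); save(c,"w1.png"); pickle.dump(c,open("w1.pkl","wb"))
s=observe(); print(s["time_s"],s["q"].round(3),s["tool_pos"],s["tool_rot"],c["eye"],c["attitude"])
A=np.array([.504,-.038]);fy=np.array([.272,.962]);fx=np.array([.962,-.272])
for n,x,y,z in(("nut",0,-.13,.08),("v1",0,-.036,.025),("v2",0,.036,.025)): print(n,proj(c,[*(A+fx*x+fy*y),z]).round(0))
E
```

```text
1.65 [-3.920e-01 -2.260e-01  1.780e+00 -1.000e-03  1.587e+00 -1.200e-01] [ 0.45167503 -0.10185335  0.29799194] [-3.14132252e+00  5.47841566e-04  1.29896821e+00] [ 0.4723215  -0.02916069  0.47799092] [ 2.84786048e+00  8.07830345e-04 -2.70576943e-01]
nut [346. 247.]
v1 [345. 159.]
v2 [347.  96.]
```

View pics/w1.png

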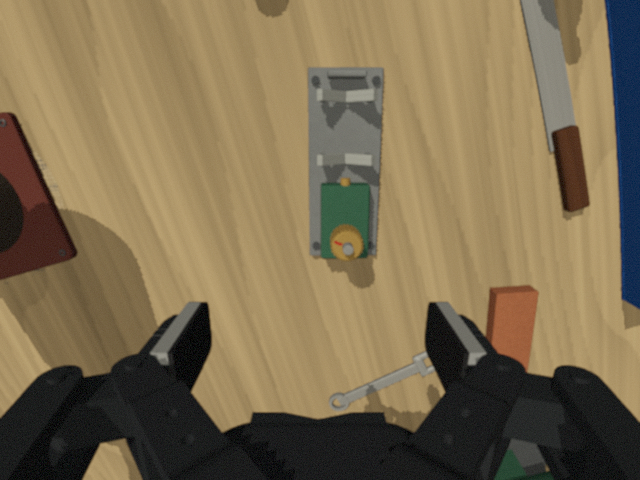

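Wrist view: plate corners (308,68), (384,68), (376,257), (309,257); vees at rows 95 and 159 spanning columns 318–374; nut top about (347,240), red mark about (336,242).

```bash
python3 - <<'E'
from h import *
import pickle
c=pickle.load(open("w1.pkl","rb"))
P=[onz(c,*p,.01)[:2] for p in((308,68),(384,68),(376.5,257),(309,257))]
print(np.array(P).round(4)); d=(P[0]-P[3])+(P[1]-P[2]); print("len",np.linalg.norm(P[0]-P[3]),np.linalg.norm(P[1]-P[2]),"wid",np.linalg.norm(P[0]-P[1]))
yaw=-np.arctan2(d[0],d[1]); fy=np.array([-np.sin(yaw),np.cos(yaw)]); print("yaw",yaw,"origin from plate",np.mean(P,0)+fy*.0475)
V=[onz(c,*p,.045)[:2] for p in((317.5,95),(376,95),(317.5,159),(373,159))]
print("vees",np.array(V).round(4),np.mean(V,0), "d",np.linalg.norm((V[0]+V[1]-V[2]-V[3])/2))
hsv=cv2.cvtColor(c["color"],cv2.COLOR_RGB2HSV)
m=np.zeros((480,640),np.uint8); m[215:270,320:375]=cv2.inRange(hsv[215:270,320:375],(8,110,60),(30,255,255))
cs=max(cv2.findContours(m,0,2)[0],key=cv2.contourArea); print("nut rect",cv2.boundingRect(cs),cv2.minEnclosingCircle(cs))
x,y,w,h=cv2.boundingRect(cs); r=w/2
N=onz(c,x+w/2,y+r,.0797)[:2]; print("nut",N,"->origin",N+fy*.13,"dia",np.linalg.norm(onz(c,x,y+r,.08)-onz(c,x+w,y+r,.08)))
E
```

```text
[[ 0.4792  0.0403]
 [ 0.5657  0.0167]
 [ 0.5037 -0.2111]
 [ 0.4159 -0.1867]]
len 0.23567362069543596 0.23604290960771507 wid 0.08960123828840316
yaw -0.2688352798060509 origin from plate [ 0.50373417 -0.03942167]
vees [[ 0.4812  0.0053]
 [ 0.5437 -0.0118]
 [ 0.4625 -0.0621]
 [ 0.5243 -0.0792]] [ 0.50293087 -0.03695112] d 0.07005986239504221
nut rect (328, 225, 45, 45) ((351.71270751953125, 250.1180419921875), 27.714763641357422)
nut [ 0.47297355 -0.16485525] ->origin [ 0.50750268 -0.03952473] dia 0.051229080367921453
```

```bash
python3 - <<'E'
from h import *
Rg=tool(1.302,1.134); d=Rg[:,2]; g=np.array([.602,.25,.052])+.019*d
print(d,g,g-.15*d); rows(now(),T(g-.15*d,Rg))
E
```

```text
[ 0.24063712  0.87357426 -0.42303876] [0.60657211 0.26659791 0.04396226] [0.57047654 0.13556177 0.10741808]
9 rows: [16.   5.7 34.3] [ 0.0002  0.1261 -0.0003]
```

```bash
python3 - <<'E'
from h import *
Rg=tool(1.302,1.134); A=now()
M=rows(A,T([.53,.07,.25],tool(1.302,.6))); rows(M,T([.570,.1356,.107],Rg))
E
```

```text
5 rows: [34.5  5.9 18.4] [ 1.000e-04  1.201e-01 -6.000e-04]
4 rows: [-12.9   5.3  38.6] [ 0.      0.1335 -0.    ]
```

Emit:
arm_command(
  motion="0 34.5 6 18.4 0 0.12 0;0 34.5 6 18.4 0 0.12 0;0 34.5 6 18.4 0 0.12 0;0 34.5 6 18.4 0 0.12 0;0 34.5 6 18.4 0 0.12 0;0 -13 5 38.5 0 0.1335 0;0 -13 5 38.5 0 0.1335 0;0 -13 5 38.5 0 0.1335 0;0 -13 5 38.5 0 0.1335 0;0 0 0 0 0 0 0;0 0 0 0 0 0 0",
)

```text
time_s: 2.75
tool_pos: [0.5682, 0.1349, 0.1043]
tool_rot: [-3.119, -1.135, 1.276]
contact_force: [0.3, -0.6, 1.2]
width: 0.086
finger_force: 0.0
```

```bash
python3 - <<'E'
from h import *
import pickle
c=capture("wrist"); save(c,"w2.png"); pickle.dump(c,open("w2.pkl","wb"))
s=observe(); print(s["time_s"],s["q"].round(3),s["tool_pos"],s["tool_rot"],s["contact_force"])
print("C top/bottom predicted",proj(c,[.602,.25,.1]),proj(c,[.602,.25,0]))
E
```

```text
2.8 [-0.529  0.399  1.957  1.087  1.432 -0.809] [0.57100492 0.13364673 0.10878897] [ 3.13891388 -1.13308854  1.29918006] [-0.23275265  0.53041339  1.08565078]
C top/bottom predicted [318.83132386 164.76599338] [319.77392137 256.89390326]
```

View pics/w2.png

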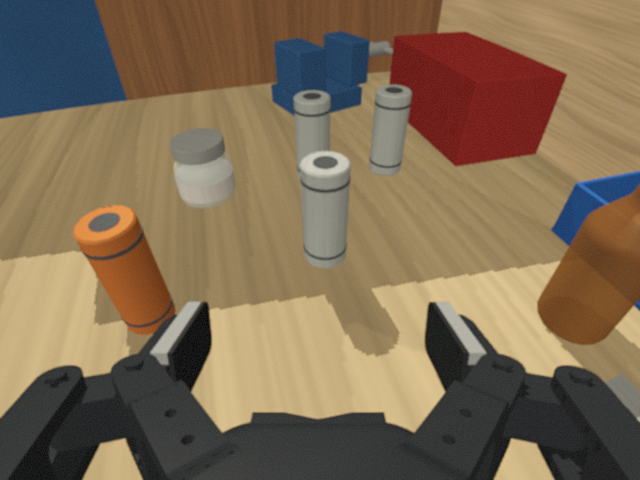

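The target roller is ahead: top centre about (325,165), foot front edge about (325,265). The orange roller, jar and bottle are clear of the path.

```bash
python3 - <<'E'
from h import *
import pickle
c=pickle.load(open("w2.pkl","rb"))
t=onz(c,325.5,164,.1); f=onz(c,325,265,0); d=c["eye"][:2]-f[:2]; d/=np.linalg.norm(d)
print(t,f,"centre from foot",f[:2]-.02*d)
C=t[:2]; C=(C+f[:2]-.02*d)/2; print("C",C)
Rg=tool(1.302,1.134); A=now(); g=np.array([*C,.052])+.019*Rg[:,2]
rows(A,T(g,Rg)); print(np.linalg.inv(A)@np.array([*g,1])*1000)
E
```

```text
[0.60727908 0.24962006 0.1       ] [ 6.03710762e-01  2.38278819e-01 -2.77555756e-17] centre from foot [0.60946308 0.25743374]
C [0.60837108 0.2535269 ]
4 rows: [ 0.4  0.9 39.2] [ 0.0013  0.0002 -0.0003]
[   1.78133742    3.36530137  156.75804957 1000.        ]
```

Emit:
arm_command(
  motion="0 0.4 0.8 39 0 0 0;0 0.4 0.8 39 0 0 0;0 0.4 0.8 39 0 0 0;0 0.4 0.8 25 0 0 0;0 0 0 15 0 0 0;0 0 0 0 0 0 0;80 0 0 0 0 0 0;120 0 0 0 0 0 0;255 0 0 0 0 0 0;255 0 0 0 0 0 0;255 0 0 0 0 0 0;255 0 0 0 0 0 0;255 0 0 0 0 0 0;255 0 0 0 0 0 0",
  grip_force=45,
)

```text
time_s: 4.2
tool_pos: [0.6122, 0.2719, 0.0437]
tool_rot: [3.14, -1.136, 1.3]
contact_force: [-0.7, -3.4, 5.8]
width: 0.0255
finger_force: 37.1
```

```bash
python3 - <<'E'
from h import *
s=observe(); print(s["time_s"],s["q"].round(3),s["tool_pos"],s["tool_rot"],s["contact_force"],s["width"],s["finger_force"])
A=now(); L=A.copy(); L[2,3]+=.13; rows(A,L)
E
```

```text
4.2 [-0.25   0.556  1.912  1.305  1.221 -0.845] [0.61216932 0.27185947 0.04369708] [ 3.13985612 -1.13571396  1.29957574] [-0.67215582 -3.35291591  5.82780413] 0.02553317246592725 37.07548706559464
3 rows: [ 39.3   0.  -18.3] [ 0. -0. -0.]
```

Width is 25 mm rather than 40, so this is a poor grasp. Looking.

```bash
python3 - <<'E'
from h import *
c=capture("wrist"); s=capture("side")
im=np.hstack([c["color"][130:480,120:520],cv2.resize(s["color"][200:375,130:330],None,fx=2,fy=2)])
cv2.imwrite("pics/g1.png",im[:,:,::-1]); o=observe(); print(o["width"],o["finger_force"],o["contact_force"])
E
```

```text
0.025181036913451166 37.079024804988876 [-0.92974466 -2.81655467  6.45819627]
```

View pics/g1.png

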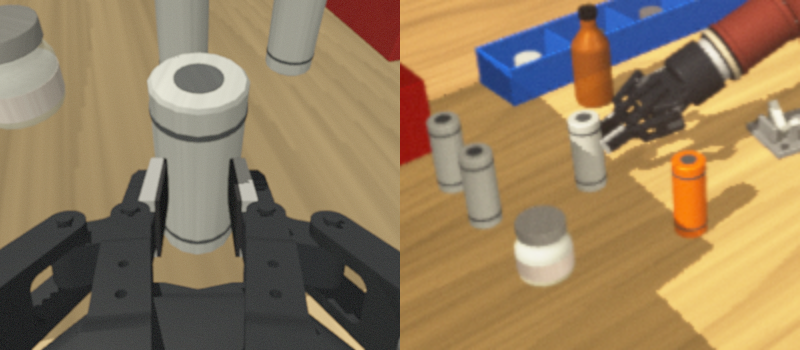

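The pads are only pinching its near side; the roller still stands, a bit farther ahead. Opening and re-measuring.

Emit:
arm_command(
  motion="0 0 0 0 0 0 0;0 0 0 0 0 0 0;0 0 0 0 0 0 0;0 0 0 0 0 0 0;0 0 0 0 0 0 0;0 0 0 0 0 0 0",
)

```text
time_s: 4.9
tool_pos: [0.6112, 0.2723, 0.0426]
tool_rot: [-3.141, -1.134, 1.298]
contact_force: [0.0, -0.2, -0.6]
width: 0.0855
finger_force: 0.0
```

```bash
python3 - <<'E'
from h import *
c=capture("wrist"); o=observe(); print(o["width"],o["time_s"])
hsv=cv2.cvtColor(c["color"],cv2.COLOR_RGB2HSV)
u=319;
for v in(200,206,212): print(v,onz(c,u,v,.1))
for v in(375,380,385):
    f=onz(c,u,v,0); d=c["eye"][:2]-f[:2]; d/=np.linalg.norm(d); print("foot",v,f[:2]-.02*d)
cv2.imwrite("pics/g2.png",c["color"][130:480,120:520,::-1])
E
```

```text
0.08530775681823698 4.95
200 [0.60899087 0.26011684 0.1       ]
206 [0.60792131 0.25632677 0.1       ]
212 [0.60689475 0.25268902 0.1       ]
foot 375 [0.60889508 0.25937369]
foot 380 [0.60811952 0.25662035]
foot 385 [0.60735924 0.25392101]
```

View pics/g2.png

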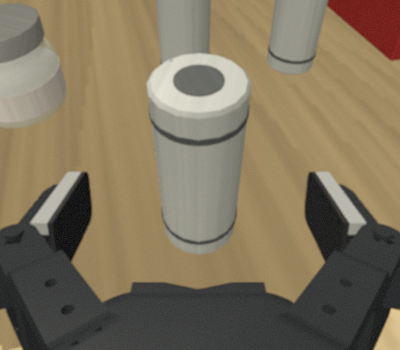

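```bash
python3 - <<'E'
from h import *
c=capture("wrist"); A=now(); print(c["fx"],c["eye"],(np.linalg.inv(A)@np.append(c["eye"],1))[:3])
o=np.array([120,130])
for z in(0,-.013,-.019,-.032,-.045): print(z,[(proj(c,(A@[x,y,z,1])[:3])-o).round(0).tolist() for x in(.011,-.011) for y in(-.0425,.0425)])
cen=np.array([.608,.2555])
for z in(.03,.05,.06): print("rol",z,(proj(c,[*cen,z])-o).round(0))
import sys
s=capture("side"); print("side",proj(s,[*cen,.1]),proj(s,[*cen,0]))
print([proj(s,(A@[0,y,z,1])[:3]).round(0) for y in(-.0425,.0425) for z in(0,-.03)])
cv2.imwrite("pics/s2.png",cv2.resize(s["color"][200:350,180:330],None,fx=4,fy=4,interpolation=2)[:,:,::-1])
E
```

```text
368.3638853178861 [0.57685791 0.14638793 0.18522643] [ 0.07392747  0.00061556 -0.17861191]
0 [[114.0, 126.0], [279.0, 126.0], [117.0, 165.0], [277.0, 165.0]]
-0.013 [[108.0, 135.0], [285.0, 135.0], [112.0, 176.0], [282.0, 176.0]]
-0.019 [[105.0, 139.0], [288.0, 139.0], [109.0, 182.0], [285.0, 181.0]]
-0.032 [[98.0, 150.0], [295.0, 150.0], [102.0, 195.0], [291.0, 195.0]]
-0.045 [[90.0, 163.0], [303.0, 163.0], [95.0, 211.0], [298.0, 211.0]]
rol 0.03 [199. 187.]
rol 0.05 [199. 162.]
rol 0.06 [200. 148.]
side [220.64097858 257.94373145] [223.92044731 291.14334125]
[array([222., 288.]), array([232., 281.]), array([211., 271.]), array([220., 264.])]
```

View pics/s2.png

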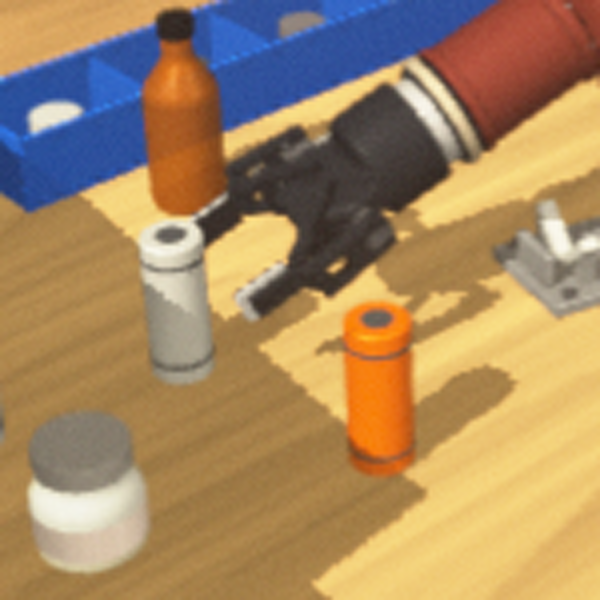

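Side view: roller top at crop (172,236), near fingertip at (247,305). The fingertips really stand about 30 mm short of the roller axis, and that matches the 25 mm pinch. I'll go 28 mm further along the tool and close again.

Emit:
arm_command(
  motion="0 0 0 10 0 0 0;0 0 0 10 0 0 0;0 0 0 8 0 0 0;0 0 0 0 0 0 0;80 0 0 0 0 0 0;120 0 0 0 0 0 0;255 0 0 0 0 0 0;255 0 0 0 0 0 0;255 0 0 0 0 0 0;255 0 0 0 0 0 0;255 0 0 0 0 0 0",
  grip_force=45,
)

```text
time_s: 6.15
tool_pos: [0.6186, 0.2964, 0.0312]
tool_rot: [3.14, -1.134, 1.3]
contact_force: [1.1, -1.7, 2.0]
width: 0.0385
finger_force: 45.4
```

```bash
python3 - <<'E'
from h import *
c=capture("wrist"); s=capture("side"); o=observe(); print(o["width"],o["finger_force"],o["contact_force"],o["tool_pos"],o["q"].round(3))
im=np.hstack([c["color"][130:480,120:520],cv2.resize(s["color"][215:302,170:270],None,fx=4,fy=4)[:350][:, :400].copy() if False else cv2.resize(s["color"][212:300,170:270],(400,350))])
cv2.imwrite("pics/g3.png",im[:,:,::-1])
E
```

```text
0.038248153820371354 45.44835180044174 [ 1.07207135 -1.68229091  1.33197796] [0.61863542 0.2964821  0.03120114] [-0.201  0.59   1.893  1.345  1.187 -0.853]
```

View pics/g3.png

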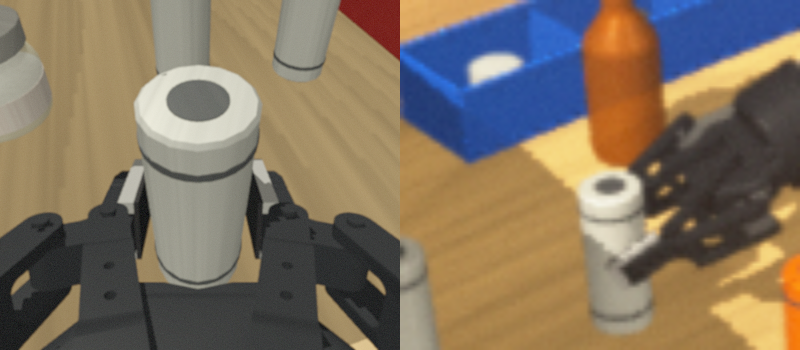

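```bash
python3 - <<'E'
from h import *
import re
c=capture("wrist"); A=now()
for u,v,z in((318,229,.1),): P=onz(c,u,v,z); print(P,(np.linalg.inv(A)@np.append([P[0],P[1],.05],1)*1000).round(1))
f=onz(c,318,413,0); d=c["eye"][:2]-f[:2]; d/=np.linalg.norm(d); print(f,f[:2]-.02*d)
print({k:v for k,v in c.items() if k!="color"})
s=capture("side"); 
# roller top in side pic: crop (610,186)
print("side",onz(s,170+210/4,212+186*88/350,.1))
E
```

```text
[0.60751607 0.25437426 0.1       ] [-1.40e+00  7.00e-01 -4.74e+01  1.00e+03]
[0.60350741 0.24017676 0.        ] [0.60890126 0.25943569]
{'fx': 368.3638853178861, 'fy': 368.3638853178861, 'cx': 317.7954498477818, 'cy': 238.99138046224346, 'k1': -0.05857030217718512, 'eye': array([0.5840038 , 0.17053831, 0.17374073]), 'attitude': array([-2.30061008e+00,  6.11771299e-04, -2.73222010e-01])}
side [0.60162375 0.25444443 0.1       ]
```

Both cameras place the roller at (0.608,0.256), while the reported TCP is 47 mm beyond it. So the pad ends are really about 45 mm behind the reported TCP. I'll reopen, go 18 mm deeper and close.

Emit:
arm_command(
  motion="0 0 0 0 0 0 0;0 0 0 0 0 0 0;0 0 0 0 0 0 0;0 0 0 0 0 0 0;0 0 0 9 0 0 0;0 0 0 9 0 0 0;0 0 0 0 0 0 0;80 0 0 0 0 0 0;120 0 0 0 0 0 0;255 0 0 0 0 0 0;255 0 0 0 0 0 0;255 0 0 0 0 0 0;255 0 0 0 0 0 0;255 0 0 0 0 0 0",
  grip_force=45,
)

```text
time_s: 7.75
tool_pos: [0.6228, 0.3122, 0.0234]
tool_rot: [3.141, -1.134, 1.299]
contact_force: [0.3, -0.6, 0.5]
width: 0.039
finger_force: 45.1
```

```bash
python3 - <<'E'
from h import *
c=capture("wrist"); s=capture("side"); o=observe(); print(o["time_s"],o["width"],o["finger_force"],o["contact_force"],o["tool_pos"],o["q"].round(3))
im=np.hstack([c["color"][130:480,120:520],cv2.resize(s["color"][212:300,170:270],(400,350))])
cv2.imwrite("pics/g4.png",im[:,:,::-1])
A=now(); L=A.copy(); L[2,3]+=.14; rows(A,L)
E
```

```text
7.85 0.038990874719425736 45.08903682231903 [ 1.29201499 -1.33995518  0.74019437] [0.62282636 0.31228927 0.02344941] [-0.17   0.613  1.879  1.372  1.167 -0.857]
4 rows: [ 31.7   0.  -14.8] [ 0. -0.  0.]
```

View pics/g4.png

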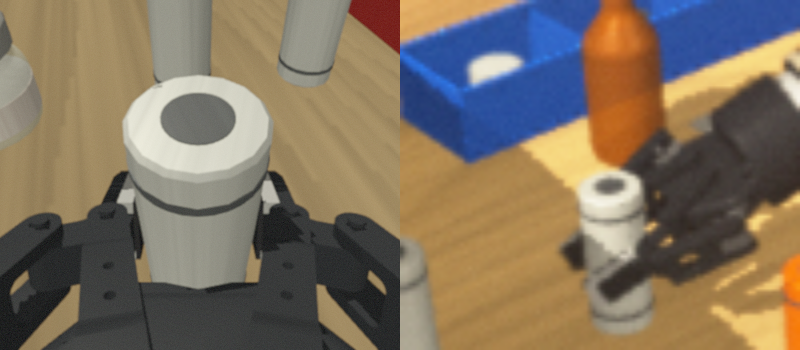

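Now properly gripped: width 39 mm, pads past the axis. Lift, and plan the placing from the measured grasp.

Emit:
arm_command(
  motion="255 16 0 -7.5 0 0 0;255 32 0 -15 0 0 0;255 32 0 -15 0 0 0;255 32 0 -15 0 0 0;255 16 0 -7.5 0 0 0;255 0 0 0 0 0 0;255 0 0 0 0 0 0",
)

```text
time_s: 8.55
tool_pos: [0.6217, 0.3122, 0.1632]
tool_rot: [-3.14, -1.132, 1.298]
contact_force: [-0.0, -0.0, -4.0]
width: 0.039
finger_force: 45.7
```

```bash
python3 - <<'E'
from h import *
o=observe(); print(o["time_s"],o["width"],o["finger_force"],o["contact_force"],o["tool_pos"])
G=T([.62283,.31229,.02345],tool(1.299,1.134))
m=np.linalg.inv(G)@[.608,.2555,.05,1]; print("mid in tool",m[:3]*1000)
np.save("m.npy",m)
A=now(); yaw=np.pi/2-.269
def place(p,a): Rm=tool(yaw,a); return T(np.array(p)-Rm@m[:3],Rm)
seat=np.array([.5035,-.039,.045])
print("seat pose",place(seat,1.134-np.pi/2)[:3,3])
a1=place([.585,.16,.24],.75); a2=place([.545,.05,.24],.1); a3=place(seat+[0,0,.10],1.134-np.pi/2); a4=place(seat+[0,0,.012],1.134-np.pi/2)
X=A
for P in(a1,a2,a3,a4): X=rows(X,P); print(P[:3,3].round(3))
E
```

```text
8.55 0.038952927360926856 45.67858636379242 [-0.02575054 -0.02896374 -4.01026513] [0.62169401 0.31220364 0.16324427]
mid in tool [ -0.76942068   0.9603776  -64.40823834]
seat pose [ 0.49551803 -0.06433995 -0.01368655]
3 rows: [-11.6   1.4 -37.1] [ 0.0006 -0.1275 -0.0007]
[0.596 0.203 0.193]
5 rows: [-29.3  -1.9 -11.6] [ 0.   -0.13 -0.  ]
[0.546 0.057 0.176]
4 rows: [-30.6  -4.1  25.9] [-0.     -0.1342 -0.    ]
[ 0.496 -0.064  0.086]
2 rows: [18.6  0.  39.9] [-0.  0.  0.]
[ 0.496 -0.064 -0.002]
```

Emit:
arm_command(
  motion="255 -11.6 1.4 -37 0 -0.1275 0;255 -11.6 1.4 -37 0 -0.1275 0;255 -11.6 1.4 -37 0 -0.1275 0;255 -29.3 -1.9 -11.6 0 -0.13 0;255 -29.3 -1.9 -11.6 0 -0.13 0;255 -29.3 -1.9 -11.6 0 -0.13 0;255 -29.3 -1.9 -11.6 0 -0.13 0;255 -29.3 -1.9 -11.6 0 -0.13 0;255 -30.6 -4 25.9 0 -0.134 0;255 -30.6 -4 25.9 0 -0.134 0;255 -30.6 -4 25.9 0 -0.134 0;255 -30.6 -4 25.9 0 -0.134 0;255 0 0 0 0 0 0;255 0 0 0 0 0 0;255 0 0 0 0 0 0",
)

```text
time_s: 10.05
tool_pos: [0.4963, -0.0631, 0.087]
tool_rot: [3.141, 0.432, 1.299]
contact_force: [0.2, 0.2, -2.3]
width: 0.0389
finger_force: 46.5
```

```bash
python3 - <<'E'
from h import *
o=observe(); print(o["time_s"],o["width"],o["contact_force"],o["tool_pos"],o["tool_rot"],o["q"].round(2))
m=np.load("m.npy"); yaw=np.pi/2-.269; A=now(); print("mid now",(A@m)[:3])
c=capture("wrist"); cv2.imwrite("pics/p1.png",c["color"][:,:,::-1])
# roller ends along fixture y, as predicted in the wrist view, vs bright pixels on that line
fy=np.array([.2657,.9641,0]); mid=(A@m)[:3]
g=c["color"].astype(int); 
for t in np.arange(-70,75,5): 
    u,v=proj(c,mid+fy*t/1000+[0,0,.019]); 
    print(t,int(u),int(v),g[int(v),int(u)].tolist() if 0<=int(v)<480 and 0<=int(u)<640 else None,end="; ")
E
```

```text
10.05 0.0388951452956531 [ 0.24252259  0.19689638 -2.33977696] [ 0.49632449 -0.06314137  0.08704597] [3.14119232 0.43172477 1.29856785] [ 0.01  0.18  1.86 -0.43  1.26  0.45]
mid now [ 0.50428331 -0.03810724  0.14586675]
-70 319 465 [24, 29, 23]; -65 319 461 [23, 23, 29]; -60 319 457 [18, 21, 15]; -55 319 454 [11, 16, 15]; -50 319 449 [19, 19, 24]; -45 319 445 [21, 25, 24]; -40 319 441 [18, 19, 18]; -35 319 436 [21, 21, 26]; -30 319 431 [20, 16, 20]; -25 319 426 [17, 16, 16]; -20 319 421 [21, 25, 24]; -15 319 415 [125, 126, 114]; -10 319 409 [125, 125, 112]; -5 319 403 [125, 124, 113]; 0 319 396 [124, 123, 111]; 5 319 389 [124, 123, 113]; 10 319 381 [122, 121, 108]; 15 319 373 [176, 175, 160]; 20 319 364 [176, 174, 161]; 25 319 355 [175, 175, 162]; 30 319 345 [102, 101, 92]; 35 319 335 [175, 174, 161]; 40 319 323 [176, 175, 161]; 45 319 311 [197, 197, 183]; 50 318 297 [151, 149, 136]; 55 318 283 [150, 149, 137]; 60 318 267 [67, 67, 65]; 65 318 250 [72, 72, 69]; 70 318 232 [70, 74, 66];
```

Emit:
arm_command(
  motion="255 12.7 0 27.2 0 0 0;255 12.7 0 27.2 0 0 0;255 8.5 0 18 0 0 0;255 2.1 0 4.5 0 0 0;255 0 0 0 0 0 0;255 0.8 0 1.8 0 0 0;255 0.8 0 1.8 0 0 0;255 0.8 0 1.8 0 0 0;255 0 0 0 0 0 0",
)

```text
time_s: 11.0
tool_pos: [0.4957, -0.0635, -0.0038]
tool_rot: [3.141, 0.434, 1.299]
contact_force: [-0.1, -0.0, -3.1]
width: 0.039
finger_force: 46.5
```

```bash
python3 - <<'E'
from h import *
o=observe(); print(o["time_s"],o["width"],o["contact_force"],o["wrist_torque"],o["tool_rot"]); print("mid now",(now()@np.load("m.npy"))[:3])
E
```

```text
11.0 0.038955035746208 [-0.07639202 -0.00622639 -3.14358709] [ 0.4299613  -0.08903982  0.01462699] [3.14106459 0.43425238 1.29857308]
mid now [ 0.50373642 -0.03836412  0.05498642]
```

Emit:
arm_command(
  motion="255 0.8 0 1.8 0 0 0;255 0.8 0 1.8 0 0 0;255 0.8 0 1.8 0 0 0;255 0.4 0 0.9 0 0 0;255 0 0 0 0 0 0;255 0 0 0 0 0 0",
)

```text
time_s: 11.6
tool_pos: [0.4955, -0.0637, -0.011]
tool_rot: [-3.142, 0.435, 1.299]
contact_force: [0.5, -0.7, -3.1]
width: 0.039
finger_force: 46.5
```

Emit:
arm_command(
  motion="255 0.4 0 0.9 0 0 0;255 0.4 0 0.9 0 0 0;255 0 0 0 0 0 0;255 0 0 0 0 0 0",
)

```text
time_s: 12.0
tool_pos: [0.4955, -0.0637, -0.0129]
tool_rot: [-3.141, 0.435, 1.299]
contact_force: [0.1, -0.1, -2.6]
width: 0.0388
finger_force: 46.5
```

Emit:
arm_command(
  motion="255 0.4 0 0.9 0 0 0;255 0 0 0 0 0 0;255 0 0 0 0 0 0",
)

```text
time_s: 12.3
tool_pos: [0.4954, -0.0638, -0.0139]
tool_rot: [-3.141, 0.435, 1.299]
contact_force: [0.2, -0.9, -2.5]
width: 0.0388
finger_force: 46.5
```

Emit:
arm_command(
  motion="255 0.4 0 0.9 0 0 0;255 0 0 0 0 0 0;255 0 0 0 0 0 0",
)

```text
time_s: 12.6
tool_pos: [0.4957, -0.0638, -0.0148]
tool_rot: [3.141, 0.434, 1.299]
contact_force: [0.3, -0.1, -3.8]
width: 0.0386
finger_force: 46.5
```

Emit:
arm_command(
  motion="255 0.4 0 0.9 0 0 0;255 0 0 0 0 0 0;255 0 0 0 0 0 0",
)

```text
time_s: 12.9
tool_pos: [0.4961, -0.0639, -0.0155]
tool_rot: [3.141, 0.435, 1.299]
contact_force: [1.7, -0.7, -0.6]
width: 0.0389
finger_force: 46.6
```

Emit:
arm_command(
  motion="255 0.4 0 0.9 0 0 0;255 0 0 0 0 0 0;255 0 0 0 0 0 0",
)

```text
time_s: 13.2
tool_pos: [0.4963, -0.0641, -0.0158]
tool_rot: [3.14, 0.435, 1.299]
contact_force: [-0.5, -0.7, 5.0]
width: 0.0386
finger_force: 47.0
```

Emit:
arm_command(
  motion="255 0.2 0 0.5 0 0 0;255 0 0 0 0 0 0;255 0 0 0 0 0 0",
)

```text
time_s: 13.5
tool_pos: [0.4964, -0.0641, -0.0158]
tool_rot: [3.14, 0.435, 1.298]
contact_force: [-1.2, 1.7, 8.4]
width: 0.039
finger_force: 47.3
```

Seated: the force has reversed to +8 N and z has stopped. Release, then withdraw along the tool axis.

Emit:
arm_command(
  motion="140 0 0 0 0 0 0;120 0 0 0 0 0 0;90 0 0 0 0 0 0;50 0 0 0 0 0 0;0 0 0 0 0 0 0;0 0 0 0 0 0 0;0 0 0 0 0 0 0",
)

```text
time_s: 14.2
tool_pos: [0.4953, -0.0639, -0.0175]
tool_rot: [-3.141, 0.435, 1.299]
contact_force: [0.3, -0.1, -0.1]
width: 0.0857
finger_force: 0.0
```

Emit:
arm_command(
  motion="0 0 0 -10 0 0 0;0 0 0 -20 0 0 0;0 0 0 -35 0 0 0;0 0 0 -45 0 0 0;0 0 0 -45 0 0 0;0 0 0 0 0 0 0",
)

```text
time_s: 14.8
tool_pos: [0.5184, 0.0015, 0.1306]
tool_rot: [3.129, 0.43, 1.296]
contact_force: [0.2, -0.2, -0.1]
width: 0.0855
finger_force: 0.0
```

```bash
python3 - <<'E'
from h import *
import pickle
c=capture("wrist"); pickle.dump(c,open("w3.pkl","wb")); o=observe(); print(o["time_s"],o["width"],o["contact_force"],o["tool_pos"],o["q"].round(2))
fy=np.array([.2657,.9641,0]);fx=np.array([.9641,-.2657,0]); O=np.array([.5035,-.039,0]); g=c["color"].astype(int)
def prof(f,ts):
    out=[]
    for t in ts:
        u,v=proj(c,f(t)); ok=0<=v<479 and 0<=u<639; out.append((int(t),int(u),int(v),*(g[int(v),int(u)].tolist() if ok else [-1])))
    print(out)
print("along"); prof(lambda t:O+fy*t/1000+[0,0,.065],range(-64,70,3))
print("across"); prof(lambda t:O+fx*t/1000+[0,0,.045],range(-40,41,4))
print("nut",proj(c,O-.13*fy+[0,0,.08]))
E
```

```text
14.85 0.084945963039234 [ 0.40555982 -0.78369102 -0.05412467] [0.51633365 0.0005481  0.12749957] [ 0.13  0.2   1.75 -0.41  1.38  0.52]
along
[(-64, 312, 304, 46, 80, 59), (-61, 312, 302, 36, 65, 47), (-58, 312, 300, 37, 65, 47), (-55, 312, 297, 39, 65, 50), (-52, 312, 295, 37, 64, 46), (-49, 312, 293, 62, 77, 61), (-46, 312, 290, 118, 119, 108), (-43, 312, 288, 119, 120, 108), (-40, 312, 285, 116, 115, 105), (-37, 312, 283, 70, 69, 64), (-34, 312, 280, 114, 113, 102), (-31, 312, 278, 122, 119, 110), (-28, 311, 275, 122, 119, 110), (-25, 311, 273, 126, 126, 114), (-22, 311, 270, 170, 170, 156), (-19, 311, 267, 166, 166, 152), (-16, 311, 265, 167, 167, 153), (-13, 311, 262, 170, 169, 156), (-10, 311, 259, 171, 169, 157), (-7, 311, 256, 169, 167, 153), (-4, 311, 253, 168, 167, 152), (-1, 311, 250, 169, 167, 154), (2, 311, 247, 169, 169, 154), (5, 311, 244, 169, 168, 155), (8, 311, 241, 169, 168, 154), (11, 311, 238, 169, 168, 155), (14, 311, 235, 167, 166, 151), (17, 311, 232, 168, 167, 153), (20, 311, 229, 167, 167, 153), (23, 311, 225, 168, 167, 152), (26, 311, 222, 167, 167, 152), (2
[... 402 characters left out ...]
, 74, 74, 71)]
across
[(-40, 260, 232, 179, 155, 111), (-36, 265, 232, 121, 120, 113), (-32, 270, 232, 120, 117, 109), (-28, 275, 232, 122, 120, 113), (-24, 280, 232, 112, 113, 104), (-20, 285, 232, 117, 116, 105), (-16, 291, 232, 164, 163, 150), (-12, 296, 232, 173, 173, 159), (-8, 301, 232, 176, 174, 160), (-4, 306, 232, 173, 172, 158), (0, 311, 232, 168, 167, 153), (4, 316, 232, 163, 162, 149), (8, 321, 232, 155, 154, 141), (12, 327, 232, 134, 134, 121), (16, 332, 232, 117, 115, 104), (20, 337, 232, 82, 81, 72), (24, 342, 232, 71, 71, 67), (28, 347, 231, 79, 80, 74), (32, 352, 231, 120, 120, 112), (36, 357, 231, 126, 125, 118), (40, 362, 231, 136, 117, 84)]
nut [313.27063547 360.96930462]
```

The roller lies level in the vees and is centred: ends at about -49 and +51 mm, bands at -37 and +38 mm. Now the nut at (0.469,-0.164). I'll aim for TCP z of about 4 mm, because the real pads are 45 mm higher than reported.

```bash
python3 - <<'E'
from h import *
c=pickle.load(open("w1.pkl","rb")) if False else None
A=now(); N=[.469,-.1643]
M1=rows(A,T([.50,-.08,.17],tool(1.75,0))); M2=rows(M1,T([*N,.11],tool(2.87,0)))
E
```

```text
5 rows: [-18.2  -2.   -4. ] [-0.0179  0.0851 -0.0888]
8 rows: [ -6.2 -10.1   7.5] [-0.    0.   -0.14]
```

Emit:
arm_command(
  motion="0 -18.2 -2 -4 -0.018 0.085 -0.089;0 -18.2 -2 -4 -0.018 0.085 -0.089;0 -18.2 -2 -4 -0.018 0.085 -0.089;0 -18.2 -2 -4 -0.018 0.085 -0.089;0 -18.2 -2 -4 -0.018 0.085 -0.089;0 -6.2 -10.1 7.5 0 0 -0.14;0 -6.2 -10.1 7.5 0 0 -0.14;0 -6.2 -10.1 7.5 0 0 -0.14;0 -6.2 -10.1 7.5 0 0 -0.14;0 -6.2 -10.1 7.5 0 0 -0.14;0 -6.2 -10.1 7.5 0 0 -0.14;0 -6.2 -10.1 7.5 0 0 -0.14;0 -6.2 -10.1 7.5 0 0 -0.14;0 0 0 0 0 0 0;0 0 0 0 0 0 0",
)

```text
time_s: 16.35
tool_pos: [0.4647, -0.1655, 0.1055]
tool_rot: [-3.138, -0.009, 2.864]
contact_force: [-0.4, -0.6, 0.7]
width: 0.0855
finger_force: 0.0
```

```bash
python3 - <<'E'
from h import *
import pickle
A=now(); o=observe(); print(o["time_s"],o["q"].round(2),o["tool_pos"],o["tool_rot"])
c=capture("wrist"); pickle.dump(c,open("w4.pkl","wb"))
N=np.array([.469,-.1643]); print("pred nut top",proj(c,[*N,.0797]),"stud",proj(c,[*N,.091]))
hsv=cv2.cvtColor(c["color"],cv2.COLOR_RGB2HSV)
# green housing top corners as check, and brass
g=cv2.inRange(hsv,(45,80,20),(85,255,255)); cs=max(cv2.findContours(g,0,2)[0],key=cv2.contourArea); print("green",cv2.boundingRect(cs),cv2.contourArea(cs))
m=cv2.inRange(hsv,(14,140,90),(27,255,255)); 
x,y=proj(c,[*N,.06]).astype(int); w=np.zeros_like(m); cv2.circle(w,(int(x),int(y)),75,255,-1); m&=w
cs=max(cv2.findContours(m,0,2)[0],key=cv2.contourArea); print("brass",cv2.boundingRect(cs),cv2.contourArea(cs),"pred base",proj(c,[*N,.043]))
E=[proj(c,[N[0]+.018*np.cos(a),N[1]+.018*np.sin(a),z]) for z in(.0437,.0797) for a in np.arange(0,6.28,.3)]; print("pred bbox",np.min(E,0),np.max(E,0))
red=cv2.inRange(hsv,(0,150,120),(8,255,255))&w; ys,xs=np.nonzero(red); print("red",len(xs),xs.mean() if len(xs) else 0,ys.mean() if len(xs) else 0)
rows(A,T([*N,.004],tool(2.87,0)))
E
```

```text
16.35 [-0.5  -0.    1.94 -0.01  1.21 -1.79] [ 0.46468142 -0.16548158  0.10550852] [-3.13848511 -0.00924877  2.86448562]
pred nut top [320.34310471 263.70353455] stud [320.39654047 270.5517594 ]
green (280, 197, 135, 85) 7362.5
brass (293, 223, 61, 67) 3064.0 pred base [320.20048483 245.48525855]
pred bbox [290.17879842 220.5250049 ] [350.42512574 291.5452065 ]
red 63 331.14285714285717 247.25396825396825
3 rows: [-1.5  0.8 33.8] [-0.001  -0.0031 -0.0018]
```

Emit:
arm_command(
  motion="0 -2 1.6 0 -0.003 -0.009 0;0 -2 1.6 30 0 0 0;0 0 0 35 0 0 0;0 0 0 20 0 0 0;0 0 0 10 0 0 0;0 0 0 6 0 0 0;0 0 0 0 0 0 0;0 0 0 0 0 0 0",
)

```text
time_s: 17.2
tool_pos: [0.4714, -0.1644, 0.0065]
tool_rot: [-3.14, 0.004, 2.869]
contact_force: [-0.1, 0.1, -0.1]
width: 0.0849
finger_force: 0.0
```

```bash
python3 - <<'E'
from h import *
o=observe(); print(o["time_s"],o["q"].round(2),o["tool_pos"],o["tool_rot"],o["contact_force"],o["wrist_torque"])
E
```

```text
17.2 [-0.49  0.15  2.   -0.    0.99 -1.79] [ 0.47143655 -0.16443549  0.00645996] [-3.14041288  0.00377493  2.86908389] [-0.09076858  0.14089584 -0.11874954] [ 0.02620043 -0.07313695 -0.01398408]
```

Emit:
arm_command(
  motion="0 2.2 0.5 1 0 0 0;60 0 0 0 0 0 0;110 0 0 0 0 0 0;140 0 0 0 0 0 0;255 0 0 0 0 0 0;255 0 0 0 0 0 0;255 0 0 0 0 0 0;255 0 0 0 0 0 0;255 0 0 0 0 0 0",
  grip_force=40,
)

```text
time_s: 18.1
tool_pos: [0.4686, -0.1632, 0.0046]
tool_rot: [-3.14, 0.002, 2.869]
contact_force: [-1.9, -1.1, 5.0]
width: 0.0347
finger_force: 39.6
```

```bash
python3 - <<'E'
from h import *
o=observe(); print(o["time_s"],o["q"].round(2),o["tool_pos"],o["tool_rot"],o["contact_force"],o["wrist_torque"],o["width"]); Rm=now()[:3,:3]; print("tool f",Rm.T@o["contact_force"])
E
```

```text
18.1 [-0.49  0.14  2.   -0.    0.99 -1.79] [ 0.46856119 -0.16319263  0.00460728] [-3.14047842e+00  2.01933622e-03  2.86932587e+00] [-1.87927897 -1.13709428  4.97449382] [-0.09949467  0.42480428 -0.03544961] 0.03472402463943334
tool f [ 1.49422306 -1.60612025 -4.9757348 ]
```

Nut gripped, width 35 mm with small side forces. Turning clockwise.

Emit:
arm_command(
  motion="255 0 0 0.05 0 0 0.05;255 0 0 0.1 0 0 0.1;255 0 0 0.1 0 0 0.14;255 0 0 0.1 0 0 0.14;255 0 0 0.1 0 0 0.14;255 0 0 0.1 0 0 0.14;255 0 0 0.1 0 0 0.14;255 0 0 0.1 0 0 0.14;255 0 0 0 0 0 0;255 0 0 0 0 0 0",
)

```text
time_s: 19.1
tool_pos: [0.4691, -0.1627, 0.004]
tool_rot: [3.139, 0.002, 1.879]
contact_force: [-1.2, 2.8, 4.7]
width: 0.0352
finger_force: 39.7
```

```bash
cat > st.py <<'E'
from h import *
o=observe(); print(o["time_s"],"q6",o["q"][5].round(3),o["tool_pos"].round(4),"yaw",o["tool_rot"][2].round(4),"f",o["contact_force"].round(1),"tq",o["wrist_torque"].round(3),o["width"].round(4),"jt6",o["joint_torque"][5].round(3))
import cv2
c=capture("wrist"); A=now(); hsv=cv2.cvtColor(c["color"],cv2.COLOR_RGB2HSV)
N=[.469,-.1635]; x,y=proj(c,[*N,.078]); w=np.zeros((480,640),np.uint8); cv2.circle(w,(int(x),int(y)),75,255,-1)
red=cv2.inRange(hsv,(0,150,100),(8,255,255))&w; ys,xs=np.nonzero(red)
if len(xs)>5:
    P=onz(c,xs.mean(),ys.mean(),.079); print("red",len(xs),P,"angle",np.arctan2(P[1]-N[1],P[0]-N[0]))
E
python3 st.py
```

```text
Traceback (most recent call last):
  File "st.py", line 2, in <module>
    o=observe(); print(o["time_s"],"q6",o["q"][5].round(3),o["tool_pos"].round(4),"yaw",o["tool_rot"][2].round(4),"f",o["contact_force"].round(1),"tq",o["wrist_torque"].round(3),o["width"].round(4),"jt6",o["joint_torque"][5].round(3))
                                                                                                                                                                                  ^^^^^^^^^^^^^^^^
AttributeError: 'float' object has no attribute 'round'
```

Emit:
arm_command(
  motion="255 0 0 0.1 0 0 0.14;255 0 0 0.1 0 0 0.14;255 0 0 0.1 0 0 0.14;255 0 0 0.1 0 0 0.14;255 0 0 0.1 0 0 0.14;255 0 0 0.1 0 0 0.14;255 0 0 0.1 0 0 0.14;255 0 0 0 0 0 0;255 0 0 0 0 0 0",
)

```text
time_s: 20.0
tool_pos: [0.4698, -0.1629, 0.0034]
tool_rot: [3.138, -0.002, 0.903]
contact_force: [4.7, 2.8, 4.3]
width: 0.035
finger_force: 39.5
```

```bash
sed -i 's/o\["width"\].round(4)/round(o["width"],4)/' st.py; python3 st.py
```

```text
20.0 q6 0.174 [ 0.4698 -0.1629  0.0034] yaw 0.9027 f [4.7 2.8 4.3] tq [ 0.532 -0.69  -0.006] 0.035 jt6 0.121
red 226 [ 0.48007979 -0.15691094  0.079     ] angle 0.5365072959212598
```

Emit:
arm_command(
  motion="255 0 0 0.05 0 0 0.07;255 0 0 0.05 0 0 0.07;255 0 0 0.05 0 0 0.07;255 0 0 0.05 0 0 0.07;255 0 0 0 0 0 0;255 0 0 0 0 0 0",
)

```text
time_s: 20.65
tool_pos: [0.4699, -0.163, 0.0032]
tool_rot: [3.138, -0.003, 0.622]
contact_force: [5.4, 2.0, 3.8]
width: 0.035
finger_force: 39.5
```

```bash
python3 st.py
```

```text
20.65 q6 0.455 [ 0.4699 -0.163   0.0032] yaw 0.6223 f [5.4 2.  3.8] tq [ 0.484 -0.777 -0.045] 0.035 jt6 -0.007
red 221 [ 0.48128717 -0.15984862  0.079     ] angle 0.28885878723581904
```

Emit:
arm_command(
  motion="255 0 0 0.05 0 0 0.06;255 0 0 0.05 0 0 0.06;255 0 0 0.05 0 0 0.06;255 0 0 0.05 0 0 0.06;255 0 0 0 0 0 0;255 0 0 0 0 0 0",
)

```text
time_s: 21.3
tool_pos: [0.4701, -0.1631, 0.0031]
tool_rot: [3.138, -0.004, 0.382]
contact_force: [6.1, 1.8, 2.9]
width: 0.0349
finger_force: 39.5
```

```bash
python3 st.py
```

```text
21.3 q6 0.695 [ 0.4701 -0.1631  0.0031] yaw 0.3823 f [6.1 1.8 2.9] tq [ 0.356 -0.761 -0.027] 0.0349 jt6 -0.014
red 229 [ 0.48173357 -0.1625854   0.079     ] angle 0.07170260205237677
```

Emit:
arm_command(
  motion="255 0 0 0.05 0 0 0.06;255 0 0 0.05 0 0 0.06;255 0 0 0.05 0 0 0.06;255 0 0 0 0 0 0;255 0 0 0 0 0 0",
)

```text
time_s: 21.85
tool_pos: [0.4701, -0.1633, 0.003]
tool_rot: [3.139, -0.004, 0.202]
contact_force: [5.4, 2.0, 3.5]
width: 0.035
finger_force: 39.5
```

```bash
python3 st.py
```

```text
21.85 q6 0.875 [ 0.4701 -0.1633  0.003 ] yaw 0.2023 f [5.4 2.  3.5] tq [ 0.258 -0.772 -0.049] 0.035 jt6 -0.015
red 234 [ 0.48161111 -0.16468845  0.079     ] angle -0.09396051291470357
```

Turned 2.67 so far, still free. Continuing.

Emit:
arm_command(
  motion="255 0 0 0.05 0 0 0.06;255 0 0 0.05 0 0 0.06;255 0 0 0.05 0 0 0.06;255 0 0 0 0 0 0;255 0 0 0 0 0 0",
)

```text
time_s: 22.4
tool_pos: [0.4689, -0.1634, 0.0028]
tool_rot: [3.139, -0.002, 0.025]
contact_force: [-0.2, 0.0, 7.4]
width: 0.0354
finger_force: 39.1
```

```bash
python3 st.py
```

```text
22.4 q6 1.054 [ 0.4689 -0.1634  0.0028] yaw 0.0245 f [-0.2  0.   7.4] tq [0.221 0.021 0.676] 0.0354 jt6 0.737
red 235 [ 0.48147512 -0.16570869  0.079     ] angle -0.1752319501119596
```

Emit:
arm_command(
  motion="255 0 0 0.05 0 0 0.05;255 0 0 0.05 0 0 0.05;255 0 0 0.05 0 0 0.05;255 0 0 0 0 0 0;255 0 0 0 0 0 0",
)

```text
time_s: 22.95
tool_pos: [0.4687, -0.1634, 0.0026]
tool_rot: [3.139, -0.002, -0.125]
contact_force: [0.4, 0.8, 7.9]
width: 0.0351
finger_force: 39.1
```

```bash
python3 st.py
```

```text
22.95 q6 1.203 [ 0.4687 -0.1634  0.0026] yaw -0.1249 f [0.4 0.8 7.9] tq [0.196 0.056 0.928] 0.0351 jt6 0.936
red 230 [ 0.48149181 -0.16580687  0.079     ] angle -0.18261336687213114
```

Bottomed: torque is 0.93 N m and the mark stays at the same angle while the tool slips. Backing off a quarter turn.

Emit:
arm_command(
  motion="255 0 0 0 0 0 -0.05;255 0 0 -0.05 0 0 -0.1;255 0 0 -0.1 0 0 -0.13;255 0 0 -0.1 0 0 -0.13;255 0 0 -0.1 0 0 -0.13;255 0 0 -0.1 0 0 -0.13;255 0 0 -0.1 0 0 -0.13;255 0 0 -0.1 0 0 -0.13;255 0 0 -0.1 0 0 -0.13;255 0 0 -0.1 0 0 -0.13;255 0 0 -0.1 0 0 -0.13;255 0 0 -0.1 0 0 -0.13;255 0 0 0 0 0 -0.09;255 0 0 0 0 0 -0.05;255 0 0 0 0 0 0;255 0 0 0 0 0 0",
)

```text
time_s: 24.6
tool_pos: [0.4693, -0.164, 0.0037]
tool_rot: [3.138, 0.003, 1.46]
contact_force: [2.2, -3.5, 4.3]
width: 0.0353
finger_force: 39.4
```

```bash
python3 st.py; python3 - <<'E'
import numpy as np
d=[(.9027,.48008,-.15691),(.6223,.48129,-.15985),(.3823,.48173,-.16259),(.2023,.48161,-.16469)]
A=[];b=[]
for y,px,py in d:
    c,s=np.cos(y),np.sin(y); A+=[[1,0,c,-s],[0,1,s,c]]; b+=[px,py]
x,r,*_=np.linalg.lstsq(A,b,rcond=None); phi=np.arctan2(x[3],x[2]); print(x,phi,"r",np.hypot(x[2],x[3]))
for px,py in((.48147,-.16571),(.48149,-.16581)): print("bottom equiv yaw",np.arctan2(py-x[1],px-x[0])-phi)
E
```

```text
24.6 q6 -0.382 [ 0.4693 -0.164   0.0037] yaw 1.4598 f [ 2.2 -3.5  4.3] tq [-0.446 -0.307  0.063] 0.0353 jt6 -0.035
red 226 [ 0.47332055 -0.15167286  0.079     ] angle 1.2205496205330622
[ 0.47018756 -0.16289749  0.01081982 -0.00403088] -0.3566172900320334 r 0.0115462763772035
bottom equiv yaw 0.11231413432632137
bottom equiv yaw 0.10441517932243405
```

Backed off 1.57 by tool yaw and 1.55 by the mark, which agree. Still gripping, so I'm handing in.

```bash
python3 -c "
from plant import *
print(job_done())"
```

```text
the job is handed in; nothing more can be done
None
```

The aluminium roller lies in the vees and is released; the nut was bottomed, backed off about a quarter turn (1.55–1.57 rad) and is still gripped; job handed in at about 24.6 s, result not reported, and the other items were not rechecked at the end.

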